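# Hold the sprung lid of a test kiln just short of its balance point

### The job

Lift the lid of the small test kiln by its handle until it is clearly past its balance point, where the springs begin to carry it up by themselves, but do not let it swing on to its stop. Then ease it back and finish holding it still, just a few degrees below the balance point, so that it would drop shut by itself if you let go: the job ends with your fingers still holding the lid. Move the lid smoothly, never letting it fly up or slam, and leave the things around the kiln where they are.

Things in the scene. Friction and masses are not known exactly. Their poses are not given: they have to be found in the camera images.
- kiln_lid (a joint): lid hinge, rad: 0 closed, grows as the lid's front swings up and away; stop at 1.40. Balance point 0.95 (54 degrees): there the brass strip on the lid's left edge meets the brass peg on the quadrant arc. Below it the 0.9 kg lid falls shut, above it the springs push it open. Closed it takes about 3 N up at the handle to lift; near balance under 1 N.
- lid_handle (a point): centre of the lid's handle, a round wooden bar 14 mm thick, 94 mm long along y, 40 mm above the lid's top on two posts 74 mm apart (middle 62 mm free to grip, 33 mm clear under it). Axes turn with the lid: z normal to it, -x to its front edge. From the hinge axis the handle lies 165 mm along -x and 65 mm along z of this frame; closed, 185 mm above the table.
- lid_hinge (a point): middle of the hinge axis, at the top of the kiln's back edge, 120 mm above the table; fixed. The axis is y; x is level, from the kiln's front to its back; z up. The handle goes round it in an arc of 177 mm radius.
- kiln: small bench-top test kiln, a fixed steel-cased box 190 mm deep (x), 200 wide (y), 120 high, with a 25 mm thick lid on top hinged at its back. Origin at the centre of its underside; x points to its back. Place and yaw differ from start to start. A thin steel quadrant arc rises 100 mm above its rim on its left (+y) side, 108 mm from the middle.
- bisque_cup: bystander: bare terracotta cup, 64 mm wide, 69 mm high, origin under its centre
- tea_mug: bystander: cream stoneware mug with a handle, 92 mm high, origin under its centre
- ring_cutter: bystander: tinned ring cutter, 69 mm across, 28 mm high, origin under its centre
- wood_rib: bystander: flat oval wooden rib, 62 x 96 x 8 mm, origin under its centre
- oxide_bottle: bystander: small dropper bottle, 33 mm across, 102 mm high, origin under its centre
- rubber_kidney: bystander: flat kidney-shaped rubber scraper, 46 x 92 x 8 mm, left of the banding wheel, origin under its centre

How it is judged:
By the outcome, as a careful person would: the job done as asked, in the order asked, and still so for the second after the job is handed in, while the arm keeps its last pose, push and grip.
It also fails if it takes over 38 s, if anything falls off the work surface, if the arm or the gripper's body presses on something with over 40 N, if the wrist force passes 120 N, or if a joint passes its speed limit or range.

### The arm

A 7-joint arm with a two-finger parallel gripper is mounted at the origin on a cart in front of the work surface, level with it; the furniture and walls round the work are solid. World frame = base frame: x ahead of the robot, y to its left, z up, the work surface at z = 0. Lengths are in m, angles in rad, forces in N, time in s.
With the tool pointing down it reaches from about 0.425 to 0.95 m from the base axis. Payload 4.7 kg.
Tool frame: the origin (TCP) lies on the centre line of the jaws, within the pads' length; the fingertips stand robot.nose_length ahead of it and the grasp point (between the pads) lies 8 mm behind it (robot.nose_length is the distance from the TCP to the fingertips, in m); z points along the fingers, y is the line along which they close (so a half turn about z gives the same grasp; the last joint's range is limited). The gripper opens to 85 mm and grips with 20 to 120 N. Pads are 22 mm wide; open, the fingers measure 114 mm over their backs; the gripper's body (76 mm by 85 mm) begins 54 mm behind the grasp point. The pads swing forward as they close: fully open they stand 13 mm farther back than shut.
Start: joints at [1.234, 0.469, -0.049, 1.532, 0.024, 1.141, -0.082], TCP at [0.205, -0.643, 0.222] pointing down, gripper open.
Joint ranges: [-2.59, 2.59], [-0.33, 1.99], [-1.39, 1.29], [0.1, 2.45], [-1.04, 4.18], [0.21, 1.99], [-2.66, 2.66]. Speed limits (rad/s): [2.57, 2.57, 3.14, 3.14, 3.14, 3.14, 3.14].

### API

Orientations are given as [roll, pitch, yaw] about the fixed x, y, z axes, in that order (R = Rz(yaw) Ry(pitch) Rx(roll)).
In Python, from plant import robot gives the robot as it stands. Calls block until the motion is done:
- robot.goto(position, orientation): joint-space move of the TCP to a pose.
- robot.move_straight(position, vel=0.15, attitude=None, contact_N=None): straight line of the TCP; attitude=None keeps the orientation; vel is the mean speed in m/s. With contact_N (N) it stops when the force on the tool has changed by that much, and returns True; else False.
- robot.move_joints(angles): joint-space move.
- robot.grip(opening, strength=None): opening from 0.0 (shut) to 1.0 (fully open); strength is the grip in N (None keeps the last); returns when the fingers have stopped.
- robot.sleep(seconds).
- robot.inverse_kinematics(position, orientation): joint angles nearest the present ones, or None.
- robot.sense(): the state.
- robot.grab_frame(name): name is "side" or "top" or "wrist"; returns a dict with "image" (384x512x3 uint8, red, green, blue), "range_z" (384x512 float32, m along the optical axis (not along the pixel's ray), 0 where there is no reading), "fx", "fy", "cx", "cy" (pixels), "R" (3x3) and "t" (3): a world point X has camera coordinates R X + t. Camera axes: x right, y down, z forward; pixel columns grow to the right and rows downward; lengths in m; the calibration is good to about 2 mm. The wrist camera is an equidistant fisheye: a pixel r from the principal point sees the ray r / f radians off the axis. A picture is of the moment at which its call begins.
A pose or a line that the arm cannot do raises robot.IKError and nothing moves.
- robot.close_job(): hands the job in; it is judged then, once.
The state is a dict: "t": time; "joint_pos": joint angles; "joint_velocities": joint speeds; "effort": joint torques, N m; "tcp_pos": TCP position; "tcp_rot": TCP orientation; "wrist_force": force on the tool from outside, world axes, zero at the start; "torque": the same for the moment, N m; "opening": opening from 0.0 (shut) to 1.0 (fully open); "gripper_force": force on a finger pad.
Only numpy, scipy, OpenCV 4.12 (cv2) and the standard library are available. Lean on these libraries where they do the work, as an engineer would, in place of code of your own. Each camera call takes 0.05 s, during which the arm holds its last target. There are 200 camera calls.

## Working session

There is one attempt and no reset: what is moved stays moved. The work goes in short steps, each a Python script; the robot and the scene stay as the last script left them, time stands still between calls to the robot, and variables do not carry over. Pictures are saved under pics/ and viewed, at most 10 in all, crops included, and the job is handed in when it is done.

```bash
ls; mkdir -p pics; cat > h.py <<'E'
import numpy as np, cv2
from plant import robot
def save(f,name): cv2.imwrite('pics/'+name,f['image'][:,:,::-1])
def pt(f,u,v):
    z=f['range_z'][int(v),int(u)]
    c=np.array([(u-f['cx'])/f['fx']*z,(v-f['cy'])/f['fy']*z,z])
    return f['R'].T@(c-f['t'])
E
python3 - <<'E'
from h import *
import pickle
fs={n:robot.grab_frame(n) for n in ('side','top')}
pickle.dump(fs,open('fs.pkl','wb'))
for n in fs: save(fs[n],n+'.png'); f=fs[n]; print(n,f['fx'],f['cx'],f['cy'],-f['R'].T@f['t'],f['R'].round(2).tolist())
s=robot.sense(); print(s, robot.nose_length)
E
```

```text
pics
side 391.06736501312076 257.57382694054996 188.80256605304646 [0.15153268 0.72541438 0.5952136 ] [[-0.88, -0.47, 0.02], [-0.24, 0.43, -0.87], [0.4, -0.77, -0.49]]
top 419.87588079734655 253.15025676842453 192.4430022497434 [ 0.42712407 -0.0047539   1.08150018] [[0.0, -1.0, 0.01], [-0.99, -0.01, -0.12], [0.12, -0.01, -0.99]]
{'t': 0.1, 'joint_pos': array([ 1.23410001,  0.46937375, -0.04856908,  1.53357092,  0.02412792,
        1.14099007, -0.08229124]), 'joint_velocities': array([ 0.00021675, -0.00089134, -0.00102487, -0.00299507, -0.00040155,
        0.00016946,  0.00071224]), 'effort': array([ 1.69704716e-03, -5.11514282e+01, -4.68365976e-02, -2.38391322e+01,
        1.06578064e-02,  4.37877257e-03,  1.12302811e-05]), 'tcp_pos': array([ 0.20432534, -0.64276941,  0.22065906]), 'tcp_rot': array([-3.13983957e+00,  9.75065082e-05,  3.07822675e-01]), 'wrist_force': array([-0.12092668, -0.03620075, -1.0730129 ]), 'torque': array([ 0.01133708,  0.01106685, -0.00256453]), 'gripper_force': 0.0, 'opening': 0.9974702155302593} 0.011
```

View pics/side.png

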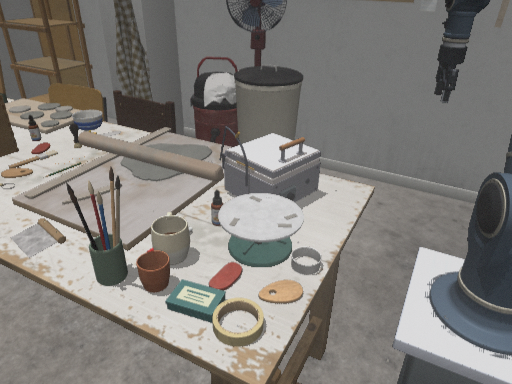

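View pics/top.png

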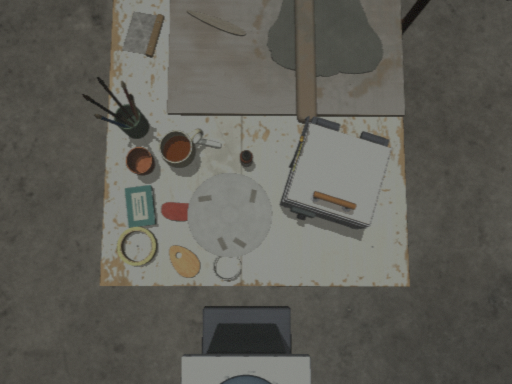

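The top view shows the kiln at the right, with the handle running from about (314,194) to (355,207) and the hinge knuckles at (325,125) and (375,138). In the side view the handle runs from about (280,157) to (304,140). I'll locate the handle from both views.

```bash
python3 - <<'E'
from h import *
import pickle
fs=pickle.load(open('fs.pkl','rb'))
C={}
for n,(u0,v0,u1,v1) in {'side':(272,130,312,168),'top':(306,184,364,216)}.items():
    f=fs[n]; im=f['image'].astype(int)
    m=(im[...,0]-im[...,2]>35); mm=np.zeros_like(m); mm[v0:v1,u0:u1]=m[v0:v1,u0:u1]
    v,u=np.nonzero(mm); (c,sz,a)=cv2.minAreaRect(np.c_[u,v].astype(np.float32)); box=cv2.boxPoints((c,sz,a))
    P=np.array([pt(f,a,b) for a,b in zip(u,v) if f['range_z'][b,a]>0]); 
    med=np.median(P,0); P=P[np.abs(P[:,2]-med[2])<.02]
    ax=np.linalg.svd(P-P.mean(0),full_matrices=False)[2][0]; t=(P-P.mean(0))@ax
    print(n,len(u),c,sz,a,'mean',P.mean(0).round(4),'mid',(P.mean(0)+ax*(t.max()+t.min())/2).round(4),'len',np.ptp(t),'ax',ax.round(3),'yaw',np.arctan(-ax[0]/ax[1]))
    C[n]=(f,c)
# triangulate
A=[];b=[]
for f,c in C.values():
    d=f['R'].T@np.array([(c[0]-f['cx'])/f['fx'],(c[1]-f['cy'])/f['fy'],1]);d/=np.linalg.norm(d)
    M=np.eye(3)-np.outer(d,d);A.append(M);b.append(M@(-f['R'].T@f['t']))
x=np.linalg.solve(sum(A),sum(b)); print('tri',x,[np.linalg.norm(M@x-y) for M,y in zip(A,b)])
f=fs['top']
for p in [(316,127),(388,152),(368,220),(288,197),(340,165),(350,150),(319,124),(372,136)]: print(p,pt(f,*p).round(4))
for n in fs:
    f=fs[n]; r=(180,110,330,220) if n=='side' else (275,110,400,235)
    cv2.imwrite(f'pics/{n}_c.png',cv2.resize(f['image'][r[1]:r[3],r[0]:r[2],::-1],None,fx=4.5,fy=4.5,interpolation=cv2.INTER_CUBIC))
E
```

```text
side 89 (292.4310607910156, 142.32757568359375) (3.5282115936279297, 24.697479248046875) 68.19859313964844 mean [ 0.5175 -0.1854  0.1901] mid [ 0.5175 -0.1856  0.1901] len 0.09279517744771523 ax [0.302 0.953 0.001] yaw -0.30696675690016656
top 210 (334.4070739746094, 199.79026794433594) (43.011470794677734, 4.838314533233643) 17.744672775268555 mean [ 0.5198 -0.1909  0.1911] mid [ 0.5197 -0.191   0.1911] len 0.09138503055173622 ax [-0.304 -0.953 -0.003] yaw -0.30861086864083137
tri [ 0.52054527 -0.19160601  0.18665559] [np.float64(0.00024201102674747176), np.float64(0.0002420110267475889)]
(316, 127) [ 0.6916 -0.1609  0.1477]
(388, 152) [ 0.6351 -0.3254  0.1447]
(368, 220) [ 0.4795 -0.2747  0.1458]
(288, 197) [ 0.5303 -0.0958  0.1463]
(340, 165) [ 0.6038 -0.2143  0.1471]
(350, 150) [ 0.6385 -0.2377  0.1477]
(319, 124) [ 0.7049 -0.1716  0.1264]
(372, 136) [ 0.6768 -0.2952  0.1273]
```

View pics/side_c.png

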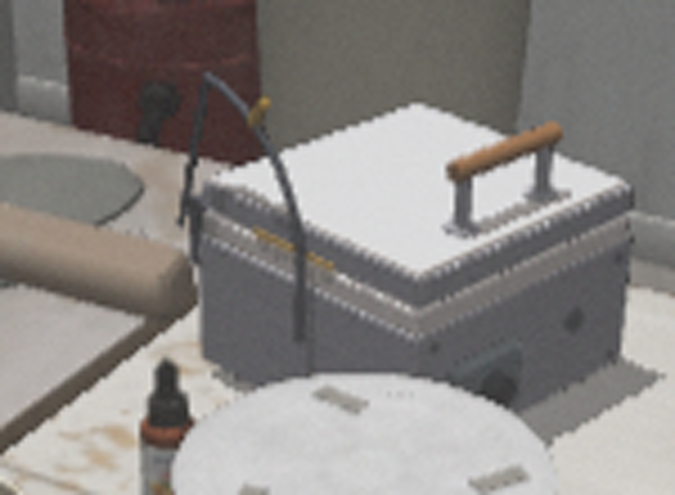

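The side crop shows the handle bar (crop 450,170 to 560,130), the brass strip at (290,250) and the peg at (260,110). The two views agree: the handle centre is near (0.520,-0.191,0.186), which matches the text's 185 mm, the yaw is -0.308, and the lid top is at 146 mm. The text's offset puts the hinge at (0.677,-0.241,0.12), close to the knuckles. Next I'll check reach for the tool tilts along the arc.

```bash
cat >> h.py <<'E'
from scipy.spatial.transform import Rotation as Ro
yaw=-0.308; kx=np.array([np.cos(yaw),np.sin(yaw),0]); ez=np.array([0,0,1.])
H0=np.array([.5203,-.1912,.1855]); hinge=H0+.165*kx-.065*ez
def handle(th):
    a=np.arctan2(.065,.165)+th; return hinge+.17734*(-np.cos(a)*kx+np.sin(a)*ez)
def att(al,sg=1):   # al: forward tilt of the fingers from straight down
    z=np.sin(al)*kx-np.cos(al)*ez; y=sg*(np.cos(al)*kx+np.sin(al)*ez)
    return Ro.from_matrix(np.c_[np.cross(y,z),y,z]).as_euler('xyz')
def tcp(th,al,back=0): # TCP with grasp point on the bar
    z=np.sin(al)*kx-np.cos(al)*ez; return handle(th)+z*(.008-back)
E
python3 - <<'E'
from h import *
print(hinge)
for sg in (1,-1):
  for th in (0,.5,1.1):
    for ad in (60,45,30,15,0,-15,-30):
      q=robot.inverse_kinematics(tcp(th,np.radians(ad)),att(np.radians(ad),sg)); print(sg,th,ad,None if q is None else np.round(q,2))
for ad in (45,30): q=robot.inverse_kinematics(tcp(0,np.radians(ad),.1),att(np.radians(ad),1));print('pre',ad,q)
E
```

```text
[ 0.67753539 -0.2412203   0.1205    ]
1 0 60 None
1 0 45 [ 1.28  0.3  -1.13  2.37  2.1   0.34 -2.03]
1 0 30 [ 0.74  0.17 -0.52  2.21  0.42  0.28 -0.44]
1 0 15 [ 0.73  0.25 -0.53  2.03  0.24  0.64 -0.26]
1 0 0 [ 0.68  0.36 -0.51  1.85  0.21  0.98 -0.23]
1 0 -15 [ 0.59  0.49 -0.43  1.68  0.17  1.28 -0.2 ]
1 0 -30 [ 0.51  0.62 -0.35  1.51  0.13  1.56 -0.18]
1 0.5 60 [ 1.29  0.29 -1.14  2.36  2.58  0.49 -2.48]
1 0.5 45 [ 1.36  0.26 -1.22  2.19  1.41  0.28 -1.34]
1 0.5 30 [ 0.8   0.16 -0.58  2.03  0.27  0.47 -0.27]
1 0.5 15 [ 0.76  0.26 -0.58  1.84  0.23  0.83 -0.23]
1 0.5 0 [ 0.65  0.38 -0.5   1.65  0.19  1.16 -0.2 ]
1 0.5 -15 [ 0.55  0.51 -0.4   1.47  0.16  1.47 -0.18]
1 0.5 -30 [ 0.48  0.64 -0.33  1.3   0.12  1.75 -0.16]
1 1.1 60 [ 1.22  0.41 -1.15  2.12  2.23  0.45 -2.04]
1 1.1 45 [ 0.65  0.21 -0.43  1.98  0.6   0.22 -0.58]
1 1.1 30 [ 0.84  0.32 -0.7   1.77  0.42  0.63 -0.37]
1 1.1 15 [ 0.7   0.4  -0.58  1.57  0.3   0.99 -0.25]
1 1.1 0 [ 0.56  0.51 -0.44  1.35  0.21  1.32 -0.19]
1 1.1 -15 [ 0.47  0.65 -0.35  1.13  0.17  1.65 -0.16]
1 1.1 -30 [ 0.41  0.8  -0.28  0.91  0.14  1.97 -0.13]
[... 451 characters left out ...]
  0.29 -1.14  2.01  0.64  0.55  2.56]
-1 0.5 15 [ 1.17  0.44 -1.17  1.82  0.57  0.94  2.63]
-1 0.5 0 [ 1.06  0.6  -1.17  1.63  0.57  1.3   2.63]
-1 0.5 -15 [ 0.96  0.75 -1.18  1.44  0.56  1.63  2.61]
-1 0.5 -30 [-0.28  0.85  1.11  1.36 -0.5   1.84 -2.62]
-1 1.1 60 [ 1.22  0.41 -1.15  2.12  2.23  0.45  1.1 ]
-1 1.1 45 [ 1.21  0.4  -1.17  1.95  1.21  0.45  2.08]
-1 1.1 30 [-0.58  0.4   1.13  1.85 -0.69  0.68 -2.57]
-1 1.1 15 [ 1.04  0.6  -1.18  1.55  0.7   1.14  2.61]
-1 1.1 0 [ 0.93  0.74 -1.18  1.33  0.67  1.5   2.64]
-1 1.1 -15 [ 0.81  0.88 -1.18  1.1   0.67  1.83  2.65]
-1 1.1 -30 None
pre 45 None
pre 30 [ 0.9243083  -0.0602322  -0.62333374  2.19251342 -0.05984761  0.47492859
  0.03032112]
```

```bash
python3 - <<'E'
from h import *
al=np.radians(27)
robot.grip(.45,30)
robot.goto(tcp(0,al,.08),att(al))
s=robot.sense(); print(s['t'],s['tcp_pos'],tcp(0,al,.08),s['wrist_force'],s['joint_pos'].round(2))
f=robot.grab_frame('wrist'); print({k:f[k] for k in('fx','fy','cx','cy')})
b=f['R']@handle(0)+f['t']; 
for P in (handle(0),handle(0)+.047*np.cross(ez,kx),handle(0)-.047*np.cross(ez,kx)):
    c=f['R']@P+f['t']; r=np.hypot(c[0],c[1]); k=f['fx']*np.arctan2(r,c[2])/r; print(f['cx']+k*c[0],f['cy']+k*c[1])
save(f,'w1.png')
E
```

```text
2.575 [ 0.48924111 -0.18263865  0.24974591] [ 0.4891522  -0.18129115  0.24965193] [0.45670839 0.10047802 0.2649041 ] [ 0.88  0.01 -0.61  2.15  0.05  0.51 -0.07]
{'fx': 297.3186396354542, 'fy': 297.3186396354542, 'cx': 254.5495625127122, 'cy': 185.773662043195}
253.13041830764868 192.14288321578275
252.77483161314876 133.20340525365296
253.47667555516838 244.2456262905867
```

View pics/w1.png

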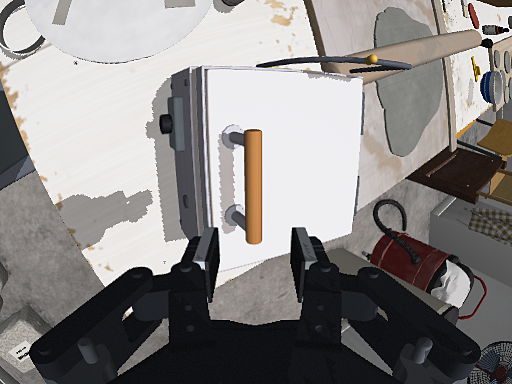

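The wrist view shows the bar from (253,130) to (254,243). The prediction was (253,133) to (253,244), so the estimate holds, and the fingers at u≈212 and 297 straddle the bar. I'll advance and grip.

```bash
python3 - <<'E'
from h import *
al=np.radians(27)
print(robot.move_straight(tcp(0,al),vel=.08,contact_N=6))
s=robot.sense(); print(s['t'],s['tcp_pos'],tcp(0,al),s['wrist_force'])
robot.grip(0,30)
s=robot.sense(); print(s['t'],s['opening'],s['gripper_force'],s['wrist_force'],s['torque'])
f=robot.grab_frame('wrist'); save(f,'w2.png')
E
```

```text
False
3.775 [ 0.52392621 -0.19228875  0.17875181] [ 0.52376232 -0.19230145  0.17837141] [0.11072493 0.41403189 0.7488358 ]
4.15 0.12165322084972979 28.770149052143097 [-4.85304009  1.87315147  3.37176347] [0.35995365 1.05676766 0.00805462]
```

View pics/w2.png

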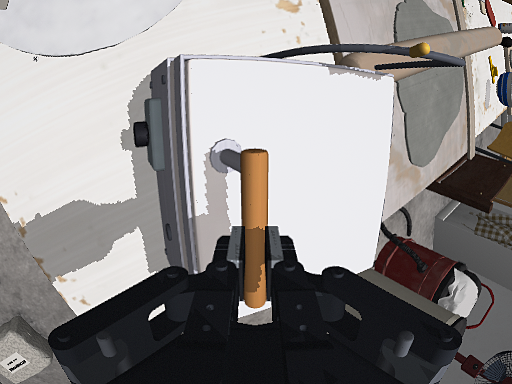

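The bar (254,150 to 256,305) is between the pads at about (255,265), and the grip force is 29 N. I'll lift part way and check.

```bash
cat >> h.py <<'E'
def lift(ths,vel):
    for th in ths:
        al=np.radians(27)-.85*th
        robot.move_straight(tcp(th,al),vel=vel,attitude=att(al))
        s=robot.sense(); d=s['tcp_pos']-tcp(th,al)
        print(round(s['t'],2),round(th,3),'err mm',(d*1e3).round(1),'F',s['wrist_force'].round(1),'T',s['torque'].round(2),'op',round(s['opening'],3),round(s['gripper_force'],1))
E
python3 - <<'E'
from h import *
lift([.1,.25,.4],.04)
for n in ('side','wrist'):
    f=robot.grab_frame(n); save(f,n+'2.png')
E
```

```text
4.78 0.1 err mm [-1.3  0.3 -1.1] F [-3.6  1.5 -1.8] T [0.49 1.26 0.01] op 0.121 28.2
5.58 0.25 err mm [-0.9  0.3 -0. ] F [-6.7  3.4  2.6] T [0.56 1.6  0.05] op 0.118 27.8
6.37 0.4 err mm [-0.3  0.2  0.6] F [-5.8  1.6  3. ] T [0.46 1.42 0.06] op 0.117 27.9
```

View pics/wrist2.png

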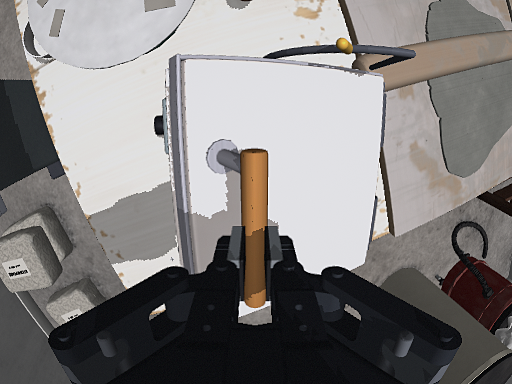

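View pics/side2.png

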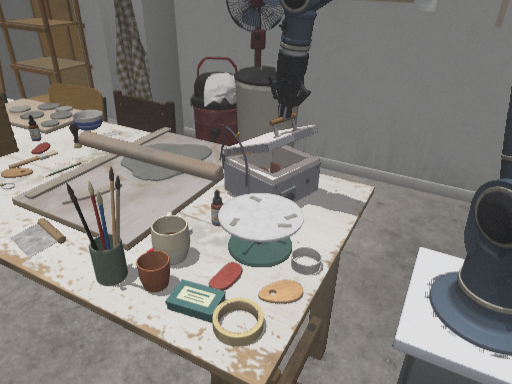

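The wrist view shows the bar still in the pads at (255,265). The side view shows the lid half raised, its front edge at about (316,128), with the surroundings untouched. I'll go on past balance, taking pictures at each end.

```bash
python3 - <<'E'
from h import *
import pickle
lift([.55,.7,.85,.97,1.08],.035)
robot.sleep(.3)
fs={'hi'+n:robot.grab_frame(n) for n in('side','top','wrist')}
pickle.dump(fs,open('hi.pkl','wb'))
a=cv2.resize(fs['hiside']['image'][80:210,200:340],None,fx=4,fy=4,interpolation=cv2.INTER_CUBIC)
cv2.imwrite('pics/hi.png',a[:,:,::-1])
E
```

```text
7.35 0.55 err mm [0.5 0.  1.5] F [-5.   0.7  4.5] T [ 0.38  1.1  -0.01] op 0.115 27.2
8.23 0.7 err mm [0.9 0.1 1.4] F [-3.4  1.2  5.5] T [ 0.34  0.87 -0.03] op 0.112 27.3
9.12 0.85 err mm [0.8 0.2 1.1] F [-3.7  1.6  6.4] T [ 0.41  0.79 -0.03] op 0.118 27.7
9.86 0.97 err mm [1.4 0.1 1.4] F [-1.3  1.7  8.6] T [ 0.31  0.51 -0.06] op 0.105 27.1
10.55 1.08 err mm [1.5 0.2 1.2] F [-0.8  1.4  7.1] T [ 0.3   0.33 -0.08] op 0.11 27.4
```

View pics/hi.png

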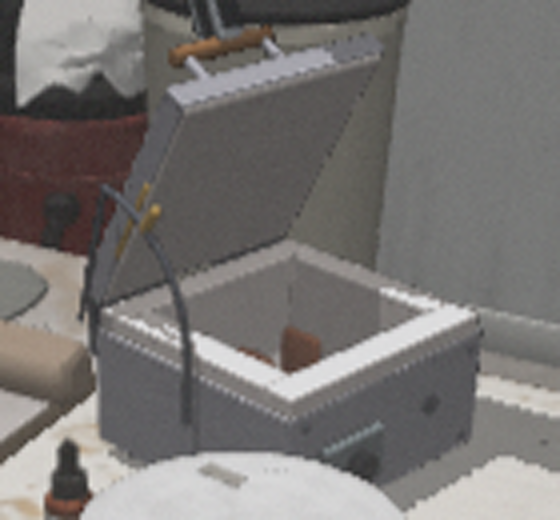

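The lid's strip (crop 135,215) is now behind the peg (150,213), so it's past balance. I'll measure the angle by fitting a plane to the lid's underside depth.

```bash
cat >> h.py <<'E'
def angle(f,poly):
    m=np.zeros(f['range_z'].shape,np.uint8); cv2.fillPoly(m,[np.array(poly,np.int32)],1)
    v,u=np.nonzero(m*(f['range_z']>0)); P=np.array([pt(f,a,b) for a,b in zip(u,v)])
    for _ in range(3):
        c=P.mean(0); n=np.linalg.svd(P-c,full_matrices=False)[2][2]; e=(P-c)@n; P=P[abs(e)<max(2*e.std(),.001)]
    n*=np.sign(n@kx); return np.arctan2(n@kx,n[2]),n@np.cross(ez,kx),e.std(),len(P),((hinge-c)@n)
E
python3 - <<'E'
from h import *
import pickle
fs=pickle.load(open('hi.pkl','rb'))
P=np.array([(205,125),(335,95),(275,215),(165,255)])/4+[200,80]
print(angle(fs['hiside'],P))
s=robot.sense(); g=s['tcp_pos']-.008*Ro.from_euler('xyz',s['tcp_rot']).as_matrix()[:,2]-hinge
print('geom',np.arctan2(g[2],-g@kx)-np.arctan2(.065,.165),np.hypot(g[2],g@kx))
E
```

```text
(np.float64(1.0838944152004968), np.float64(0.006563691518297998), np.float64(0.0007225634994613676), 776, np.float64(-0.0007375114063679911))
geom 1.0872315264077972 0.17840441870025528
```

The camera gives 1.084 rad and the arm geometry 1.087, so the lid is 7.7° past balance. Now I'll ease it back.

```bash
python3 - <<'E'
from h import *
lift([.98,.885],.03)
robot.sleep(.5)
f=robot.grab_frame('side')
P=np.array([(225,130),(345,105),(275,205),(175,245)])/4+[200,80]
print(angle(f,P))
s=robot.sense(); g=s['tcp_pos']-.008*Ro.from_euler('xyz',s['tcp_rot']).as_matrix()[:,2]-hinge
print('geom',np.arctan2(g[2],-g@kx)-np.arctan2(.065,.165),np.hypot(g[2],g@kx),s['t'],s['wrist_force'],s['joint_velocities'].round(3))
cv2.imwrite('pics/end.png',cv2.resize(f['image'][80:210,200:340],None,fx=4,fy=4,interpolation=cv2.INTER_CUBIC)[:,:,::-1])
E
```

```text
11.72 0.98 err mm [0.7 0.3 1.3] F [-1.5  1.8  7.6] T [ 0.48  0.6  -0.16] op 0.107 27.6
12.42 0.885 err mm [0.5 0.3 1.3] F [-2.9  1.7  8.6] T [0.46 0.8  0.02] op 0.112 27.7
(np.float64(0.8976396082724929), np.float64(0.005493012354942622), np.float64(0.0009144884254446181), 568, np.float64(0.00038905827155397144))
geom 0.8899618153551738 0.1784605601736382 12.9667 [-2.74161874  1.09900428  9.39793075] [ 0.     0.     0.    -0.001  0.001  0.002 -0.   ]
```

View pics/end.png

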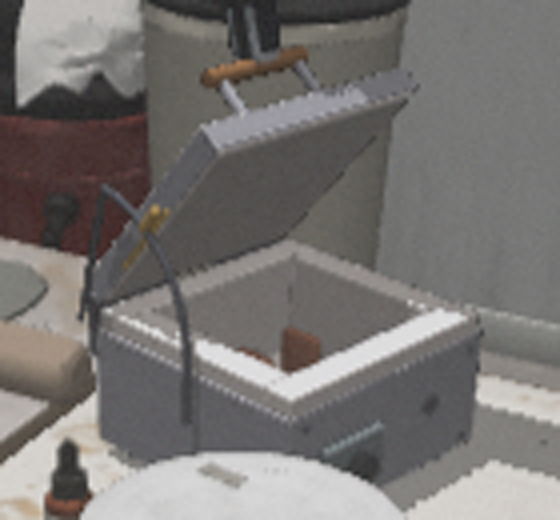

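The strip now lies just on the front side of the peg (150,215), at 0.89–0.90 rad, and the lid is held still. I'll nudge it about half a degree lower for margin, then hand in.

```bash
python3 - <<'E'
from h import *
lift([.873],.01)
robot.sleep(.8)
f=robot.grab_frame('side')
P=np.array([(225,132),(345,107),(275,205),(175,245)])/4+[200,80]
print(angle(f,P)[:3]); s=robot.sense(); print(s['t'],s['gripper_force'],abs(s['joint_velocities']).max())
print(robot.close_job())
E
```

```text
13.32 0.873 err mm [0.6 0.2 1.3] F [-2.4  1.6  9.5] T [ 0.43  0.74 -0.07] op 0.103 27.8
(np.float64(0.8876395788482206), np.float64(0.0055284189251995075), np.float64(0.0009988480852431672))
14.175 27.855531871318817 0.0010047654432657975
the job is handed in; nothing more can be done
None
```

The job is handed in: I lifted the lid to about 1.08 rad (7.7° past balance), eased it back, and finished holding it still in the fingers at about 0.885 rad (3.7° below balance), after about 14 s and with nothing else seen to move.

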